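Roll the fallen jar clear and switch on the lamp

ROBOT

A 7-joint arm with a two-finger parallel gripper is mounted at the origin on the work surface. World frame = base frame: x ahead of the robot, y to its left, z up, the work surface at z = 0. Lengths are in m, angles in rad, forces in N, time in s.
With the tool pointing down it reaches from about 0.35 to 0.9 m from the base axis. Payload 8.1 kg.
Tool frame: the origin (TCP) lies midway between the tips of the shut fingers; the grasp point (between the pads) lies 19 mm behind it (r.grip_point_offset is the distance from the TCP to the grasp point, in m); z points along the fingers, y is the line along which they close (so a half turn about z gives the same grasp; the last joint's range is limited). The gripper opens to 92 mm and grips with 3 to 60 N. Pads are 19 mm wide; open, the fingers measure 130 mm over their backs; the gripper's body (75 mm by 190 mm) begins 47 mm behind the grasp point.
Start: joints at [1.233, 0.434, 0.025, 1.573, -0.012, 1.134, -0.075], TCP at [0.145, -0.608, 0.227] pointing down, gripper open.
Joint ranges: [-2.62, 2.62], [-0.44, 2.09], [-1.27, 1.32], [0.08, 2.57], [-1.32, 4.46], [0.12, 2], [-2.74, 2.74]. Speed limits (rad/s): [2.22, 2.22, 3.01, 3.01, 3.14, 3.14, 3.14].

INTERFACE

Orientations are given as a unit quaternion [w, x, y, z].
In Python, from plant import r gives the robot as it stands.
- The arm moves only by the tool servo_tool, never from a script. Its argument "targets" is a list that holds one entry, the list of rows, each a list of 7 numbers: the closure, from -1 (fully open) to 1 (shut), so that 0 is half open, then the shift along the tool's x, y, z in mm, then the turn, a rotation vector about the tool's x, y, z in rad. A call has 1 to 20 rows; each row is the pose to reach, as a shift and turn from the pose commanded when the call began, along the tool's axes at that moment; what a row does not reach only later rows make up. A row lasts 1/8 s, in which the tool goes at most 62.5 mm and 10.7 degrees, less where a joint would pass 70% of its speed; a pose out of reach is approached as far as the arm can. A call with a gripper value outside its range is refused whole. The fingers move at their own pace and stop on an object; "force" is the grip in N (left out, the last holds). Time passes only in rows, so rows that repeat a pose let the fingers close. It gives the time, the measured TCP pose, the force, the opening and the grip force at its end, in the units of the state.
- r.get_obs(): the state, without advancing time (a new reading comes with each control period).
- r.grab_frame(name): name is "side" or "top"; returns a dict with "pixels" (400x640x3 uint8, red, green, blue), "depth" (400x640 float32, m along the optical axis (not along the pixel's ray), 0 where there is no reading), "K" (3x3 intrinsics, pixels), "cam_to_world" (4x4, takes a point from camera to world coordinates). Camera axes: x right, y up, looking along -z (the intrinsics and any distortion apply to the point x, -y, -z); pixel columns grow to the right and rows downward; lengths in m; the calibration is good to about 2 mm. A picture is of the moment at which its call begins.
- r.job_done(): hands the job in; it is judged then, once.
The state is a dict: "time_s": time; "qpos": joint angles; "joint_vel": joint speeds; "joint_torque": joint torques, N m; "eef_pos": TCP position; "ee_rot": TCP orientation; "force": force on the tool from outside, world axes, zero at the start; "wrist_torque": the same for the moment, N m; "opening": finger opening in m; "finger_force": force on a finger pad.
Only numpy, scipy, OpenCV 4.12 (cv2) and the standard library are available. Lean on these libraries where they do the work, as an engineer would, in place of code of your own. Each camera call takes 0.05 s, during which the arm holds its last target. There are 200 camera calls.

TASK

The glass jar has fallen over and lies in the way, right in front of the lamp's toggle switch. Roll it away from the lamp with your fingertips on its top, gently and without picking it up or pushing it from the side, and stop it so that its middle lies on the straight line from the middle of the coaster to the bell. Once it lies still there and you have let go of it, push the toggle all the way over towards the lamp's stem to switch the lamp on, and leave everything else as it stands.

Things in the scene. Friction and masses are not known exactly. Their poses are not given: they have to be found in the camera images.
- jar: Fallen glass jar, loose, 0.2-0.4 kg: glass 72 mm in diameter, steel cap 62 mm, 120 mm long in all. Origin on its axis at mid-length, 36 mm up (glass from 60 mm behind to 35 mm ahead); x runs to the cap, y and z turn. A flat fingertip moving level on top rolls it half as far as it moves; let go when slow, it stops. Fail: fingertip touching it over 15 mm below its top, jar over 0.25 m/s or lifted.
- coaster: Square white ceramic coaster, 95 x 95 x 8 mm with a thin cork inlay, lying loose on the robot's side of the jar's way; origin at the middle of its underside. Its x axis points to the bell, its y axis points the way the jar has to roll, away from the lamp. A mark, not to be moved.
- bell: Chrome counter bell, 84 mm in diameter and 57 mm high, standing loose on the far side of the jar's way, 285 to 295 mm from the coaster centre to centre; origin at the middle of its underside. A mark, not to be moved.
- lamp: The lamp, fixed, parallel to the coaster: y points away from its stem, the way the jar has to roll. Origin on the console below the toggle's pivot. Wooden foot 110 mm wide (x), 20 mm high, from 40 mm ahead (+y, towards the jar) to 260 mm behind. The stem stands 205 mm behind, with a shade up to 140 mm wide, 175 to 305 mm above the console.
- toggle (a joint): The lamp's toggle lever, rad: 0 (off) leans 0.45 rad off vertical towards the jar (lamp +y); 0.9 (on, its stop) leans as far towards the stem (lamp -y). It is stiff (about 2 N at its tip) and stays where it is left; on from 0.75.
- toggle_tip (a point): Centre of the 11 mm ball at the end of the toggle lever; the steel lever is 8 mm thick, pivots 26 mm above the console on the lamp's foot about the lamp's x axis, and is 30 mm long from pivot to ball centre (ball about 53 mm above the console at either end, 56 mm when upright).
- controller: Black game controller, about 90 x 150 x 43 mm, loose bystander; origin under its middle.
- upright_jar: A second glass jar standing upright, 68 mm in diameter, 120 mm high, loose bystander; origin under its middle.
- candle: Pillar candle standing upright, 60 mm in diameter, 85 mm high, loose bystander near the far side of the lamp's foot; origin under its middle.
- tealight: Tea light, 40 mm in diameter, 18 mm high, loose bystander near the robot's side of the lamp's foot; origin under its middle.
- bowl: White ceramic bowl, 120 mm in diameter, 50 mm high, loose bystander; origin under its middle.
Things that resemble listed ones, but are neither listed nor needed, are in the scene too. What is shaped like the jar but blue is not meant.

How it is judged:
By the outcome, as a careful person would: the job done as asked, in the order asked, and still so for the second after the job is handed in, with the robot touching nothing.
It also fails if it takes over 72 s, if anything falls off the work surface, if the arm or the gripper's body presses on something with over 40 N, if the wrist force passes 120 N, or if a joint passes its speed limit or range.

## Working session

There is one attempt and no reset: what is moved stays moved. The work goes in short steps, Python scripts to look and compute and a tool call to move; the robot and the scene stay as the last step left them, time stands still between calls to the robot, and variables do not carry over. Pictures are saved under pics/ and viewed, at most 10 in all, crops included, and the job is handed in when it is done.

Besides the shell and the picture viewer there is one more tool, called after "Request:" as name(argument=value, ...) on one line, values as JSON. servo_tool: Moves the arm, as the interface text tells. Its arguments: {"type":"object","properties":{"targets":{"type":"array"},"force":{"type":"number"}},"required":["targets"]}

```bash
mkdir -p pics; cat > h.py <<'E'
import numpy as np, cv2
from plant import r
def grab(n):
    f=r.grab_frame(n); return f
def save(f,name): cv2.imwrite('pics/'+name,cv2.cvtColor(f['pixels'],cv2.COLOR_RGB2BGR))
def ray(f,u,v):
    K=f['K'];T=f['cam_to_world']; d=np.array([(u-K[0,2])/K[0,0],-(v-K[1,2])/K[1,1],-1.]); return T[:3,3],T[:3,:3]@d
def onz(f,u,v,z):
    o,d=ray(f,u,v); return o+d*(z-o[2])/d[2]
def pt(f,u,v):
    o,d=ray(f,u,v); return o+d*float(f['depth'][int(v),int(u)])
E
python3 - <<'E'
from h import *
for n in('top','side'):
    f=grab(n); save(f,n+'1.png'); print(n,f['K'].tolist(),f['cam_to_world'].round(3).tolist(),f.keys())
o=r.get_obs();print(o['eef_pos'],o['ee_rot'],o['opening'],o['time_s'])
E
```

```text
top [[433.26141110528215, 0.0, 321.9362266462294], [0.0, 433.26141110528215, 201.72129053364824], [0.0, 0.0, 1.0]] [[0.009, 0.982, -0.187, 0.293], [-1.0, 0.011, 0.009, 0.03], [0.011, 0.187, 0.982, 1.186], [0.0, 0.0, 0.0, 1.0]] dict_keys(['pixels', 'depth', 'K', 'cam_to_world'])
side [[446.7451351540533, 0.0, 319.4654777615434], [0.0, 446.7451351540533, 196.6928712231851], [0.0, 0.0, 1.0]] [[-0.834, 0.384, -0.396, -0.022], [-0.551, -0.557, 0.621, 0.928], [0.018, 0.736, 0.677, 1.013], [0.0, 0.0, 0.0, 1.0]] dict_keys(['pixels', 'depth', 'K', 'cam_to_world'])
[ 0.14523848 -0.60742855  0.22602624] [-6.84920713e-04  9.93118757e-01  1.17109531e-01 -1.51625790e-04] 0.0919984274781419 0.1
```

View pics/top1.png

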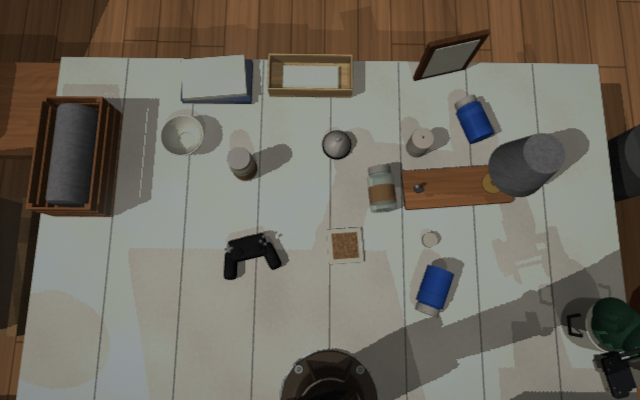

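View pics/side1.png

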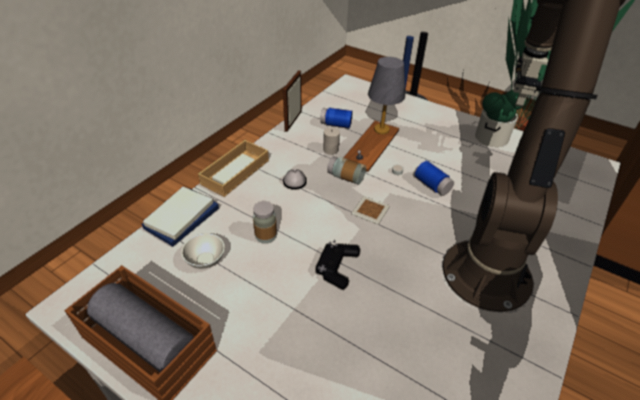

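The top view shows the fallen clear jar with a brown label at (382,188), coaster (345,246), bell (337,144), lamp foot (403–513, 168–208), toggle near (419,187), tealight (430,239) and candle (420,142). The blue jars at (475,118) and (434,288) are lookalikes, and the jar at (242,163) is the upright one. The glass jar meant is the one at (382,188), directly in front of the toggle. I'll confirm that in a crop and measure.

```bash
python3 - <<'E'
from h import *
f=grab('top'); im=cv2.cvtColor(f['pixels'],cv2.COLOR_RGB2BGR)
cv2.imwrite('pics/crop1.png',cv2.resize(im[125:265,310:460],None,fx=4,fy=4,interpolation=cv2.INTER_CUBIC))
# cork
hsv=cv2.cvtColor(im,cv2.COLOR_BGR2HSV)
def big(m,box):
    M=np.zeros_like(m);x0,y0,x1,y1=box;M[y0:y1,x0:x1]=m[y0:y1,x0:x1]
    c,_=cv2.findContours(M,cv2.RETR_EXTERNAL,cv2.CHAIN_APPROX_NONE);return max(c,key=cv2.contourArea)
c=big(cv2.inRange(hsv,(5,70,40),(25,255,255)),(325,225,368,268)); R=cv2.minAreaRect(c);print('cork',R)
C=onz(f,*R[0],.008);print(C)
w=[onz(f,*p,.008)[:2] for p in cv2.boxPoints(R)];print(np.round(w,4).tolist())
c=big(cv2.inRange(hsv,(3,80,40),(25,255,255)),(398,160,520,215)); R=cv2.minAreaRect(c);print('foot',R)
print(np.round([onz(f,*p,.02)[:2] for p in cv2.boxPoints(R)],4).tolist())
# points by depth: heights above table near bell, jar, toggle
v,u=np.mgrid[0:400,0:640]; K=f['K'];T=f['cam_to_world'];d=f['depth']
P=np.stack([(u-K[0,2])/K[0,0]*d,-(v-K[1,2])/K[1,1]*d,-d],-1)@T[:3,:3].T+T[:3,3]
def reg(n,x0,y0,x1,y1,lo,hi=1):
    p=P[y0:y1,x0:x1].reshape(-1,3);q=p[(p[:,2]>lo)&(p[:,2]<hi)]
    R=cv2.minAreaRect(q[:,:2].astype(np.float32));print(n,len(q),np.round(R[0],4),np.round(R[1],4),R[2],'zmax',q[:,2].max().round(4),'mean',q.mean(0).round(4));return q
reg('bell',315,120,358,165,.02);reg('belltop',315,120,358,165,.05)
reg('jar',362,158,399,217,.02)
reg('jartop',362,158,399,217,.065)
reg('toggle',406,176,432,198,.028)
reg('candle',405,120,436,160,.03);reg('tea',418,228,443,250,.008);reg('shade',485,125,575,200,.15)
print(np.round(P[150:225:4,382],3).tolist())
E
```

```text
cork ((344.7411804199219, 245.13526916503906), (25.693328857421875, 25.233152389526367), 85.60128784179688)
[ 0.39799274 -0.04345678  0.008     ]
[[0.4299, -0.0064], [0.4359, -0.0752], [0.3664, -0.0801], [0.3605, -0.0121]]
foot ((456.5558166503906, 186.28172302246094), (38.972137451171875, 109.22173309326172), 85.91438293457031)
[[0.6053, -0.1987], [0.6314, -0.505], [0.5206, -0.5046], [0.4956, -0.2036]]
bell 503 [ 0.6841 -0.0186] [0.0718 0.0708] 17.823488235473633 zmax 0.0592 mean [ 0.6791 -0.0179  0.0359]
belltop 13 [ 0.6846 -0.0176] [0.0087 0.0085] 23.878314971923828 zmax 0.0592 mean [ 0.6842 -0.0184  0.0539]
jar 1187 [ 0.5513 -0.1391] [0.1204 0.0719] 5.439737319946289 zmax 0.0792 mean [ 0.5453 -0.1359  0.0619]
jartop 594 [ 0.5513 -0.1388] [0.1192 0.051 ] 5.698704719543457 zmax 0.0792 mean [ 0.5429 -0.1395  0.0694]
toggle 20 [ 0.5536 -0.2409] [0.0235 0.0094] 76.75200653076172 zmax 0.0602 mean [ 0.5544 -0.2367  0.0488]
candle 519 [ 0.6804 -0.2449] [0.0584 0.0597] 62.40508270263672 zmax 0.0922 mean [ 0.6744 -0.2414  0.0761]
tea 179 [ 0.416  -0.2708] [0.0382 0.0383] 2.836923599243164 zmax 0.0238 mean [ 0.4152 -0.2712  0.0176]
shade 3557 [ 0.57   -0.4361] [0.1149 0.1315] 85.43267059326172 zmax 0.31 mean [ 0.5593 -0.4258  0.2635]
[[0.671, -0.15, 0.002], [0.659, -0.15, 0.001], [0.648, -0.15, -0.001], [0.636, -0.15, -0.003], [0.605, -0.14, 0.067], [0.595, -0.14, 0.064], [0.582, -0.138, 0.073], [0.57, -0.138, 0.075], [0.561, -0.138, 0.07], [0.55, -0.138, 0.07], [0.538, -0.138, 0.073], [0.527, -0.138, 0.073], [0.517, -0.137, 0.073], [0.507, -0.138, 0.065], [0.496, -0.138, 0.067], [0.492, -0.143, 0.032], [0.486, -0.147, 0.003], [0.475, -0.148, -0.003], [0.464, -0.147, -0.002]]
```

View pics/crop1.png

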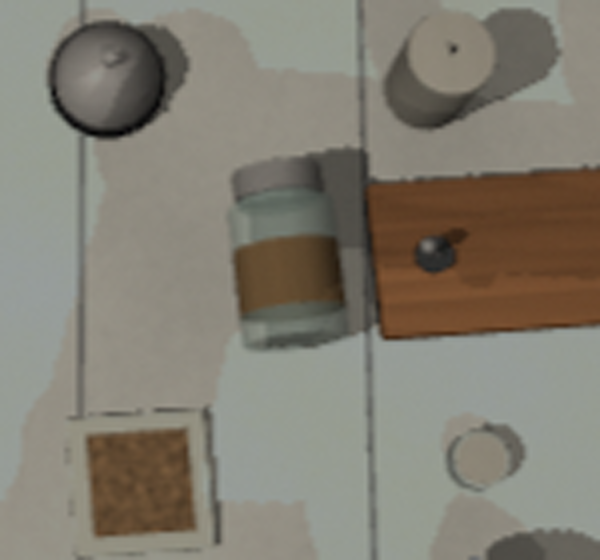

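The crop confirms it: the clear glass jar with its cap towards the bell (cap at crop (275,175)) lies between the coaster–bell strip and the toggle (crop (435,252)). Its middle has to roll about 109 mm. I'll set out to a point above the jar with the fingers shut, lined up along the roll direction.

```bash
cat >> h.py <<'E'
from scipy.spatial.transform import Rotation as Ro
def go(p,yaw=None):
    o=r.get_obs(); q=np.array(o['ee_rot']); R=Ro.from_quat(q[[1,2,3,0]])
    s=R.inv().apply(np.array(p)-o['eef_pos'])*1000; t=np.zeros(3)
    if yaw is not None:
        x=np.array([np.cos(yaw),np.sin(yaw),0]);z=np.array([0,0,-1.]);G=Ro.from_matrix(np.stack([x,np.cross(z,x),z],1)); t=(R.inv()*G).as_rotvec()
    print('shift',s.round(1),'turn',t.round(3),'at',np.round(o['eef_pos'],4),'F',np.round(o['force'],2),'t',o['time_s'])
E
python3 - <<'E'
from h import *
go((.36,-.38,.2)); go((.540,-.153,.13),np.deg2rad(5.2))
E
```

```text
shift [ 261.8 -171.3   26.3] turn [0. 0. 0.] at [ 0.1452 -0.6075  0.2261] F [-0.34 -0.4  -0.25] t 0.15
shift [ 489.6 -350.1   96.5] turn [-0.001  0.     0.144] at [ 0.1452 -0.6075  0.2261] F [-0.34 -0.4  -0.25] t 0.15
```

Request:
servo_tool(targets=[[[1, 50, -33, 5, 0, 0, 0], [1, 100, -66, 10, 0, 0, 0], [1, 150, -99, 15, 0, 0, 0.03], [1, 200, -132, 20, 0, 0, 0.06], [1, 262, -171, 26, 0, 0, 0.1], [1, 300, -200, 35, 0, 0, 0.144], [1, 345, -238, 45, 0, 0, 0.144], [1, 390, -274, 55, 0, 0, 0.144], [1, 435, -310, 65, 0, 0, 0.144], [1, 470, -335, 75, 0, 0, 0.144], [1, 490, -350, 85, 0, 0, 0.144], [1, 490, -350, 96, 0, 0, 0.144], [1, 490, -350, 96, 0, 0, 0.144], [1, 490, -350, 96, 0, 0, 0.144], [1, 490, -350, 96, 0, 0, 0.144], [1, 490, -350, 96, 0, 0, 0.144]]], force=20)

```text
time_s: 2.15
eef_pos: [0.5405, -0.154, 0.1311]
ee_rot: [0.0, 0.999, 0.045, 0.0]
force: [-0.0, 0.4, -0.0]
opening: 0.0007
finger_force: 0.0
```

```bash
python3 - <<'E'
from h import *
go((.540,-.153,.08),np.deg2rad(5.2)); print(r.get_obs()['opening'])
f=grab('side'); im=cv2.cvtColor(f['pixels'],cv2.COLOR_RGB2BGR)
cv2.imwrite('pics/s2.png',cv2.resize(im[90:220,270:430],None,fx=4.5,fy=4.5,interpolation=cv2.INTER_CUBIC))
E
```

```text
shift [-0.5 -1.1 51.1] turn [ 0.    -0.001 -0.001] at [ 0.5405 -0.154   0.1311] F [-0.02  0.42 -0.01] t 2.15
0.0006637423440645875
```

View pics/s2.png

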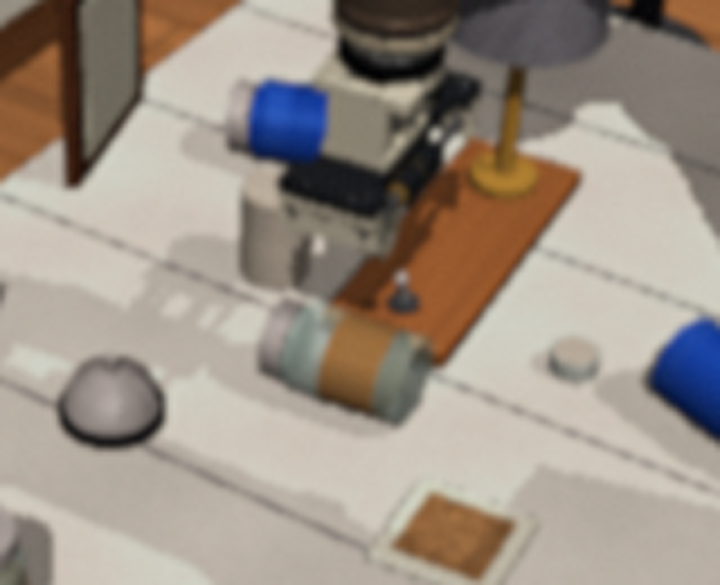

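```bash
cat >> h.py <<'E'
def proj(f,p):
    T=f['cam_to_world'];c=T[:3,:3].T@(np.array(p)-T[:3,3]);K=f['K'];return np.array([K[0,2]+K[0,0]*c[0]/-c[2],K[1,2]-K[1,1]*c[1]/-c[2]])
E
python3 - <<'E'
from h import *
f=grab('side')
for p in [(.5405,-.154,.131),(.5405,-.154,.197),(.5513,-.139,.036),(.539,-.14,.072),(.398,-.0435,.008),(.553,-.228,.053)]: print(p,((proj(f,p)-[270,90])*4.5).round())
E
```

```text
(0.5405, -0.154, 0.131) [373. 251.]
(0.5405, -0.154, 0.197) [379. 177.]
(0.5513, -0.139, 0.036) [342. 356.]
(0.539, -0.14, 0.072) [360. 324.]
(0.398, -0.0435, 0.008) [454. 532.]
(0.553, -0.228, 0.053) [399. 280.]
```

The gripper body hides the fingertips here. The jar at crop (345,360) matches my estimate of (342,356). Descending.

Request:
servo_tool(targets=[[[1, 0, 0, 12, 0, 0, 0], [1, 0, 0, 25, 0, 0, 0], [1, 0, 0, 40, 0, 0, 0], [1, 0, 0, 50, 0, 0, 0], [1, 0, 0, 55, 0, 0, 0], [1, 0, 0, 57, 0, 0, 0], [1, 0, 0, 57.5, 0, 0, 0], [1, 0, 0, 58, 0, 0, 0], [1, 0, 0, 58, 0, 0, 0]]])

```text
time_s: 3.38
eef_pos: [0.5407, -0.1535, 0.073]
ee_rot: [0.0, 0.999, 0.045, 0.0]
force: [-0.0, 0.4, 1.2]
opening: 0.0004
finger_force: 0.0
```

Request:
servo_tool(targets=[[[1, 0, 0, 0.5, 0, 0, 0], [1, 0, 0, 1, 0, 0, 0], [1, 0, 0, 1, 0, 0, 0]]])

```text
time_s: 3.75
eef_pos: [0.5405, -0.1535, 0.0717]
ee_rot: [0.0, 0.999, 0.045, -0.0]
force: [-0.5, 0.5, 0.1]
opening: 0.0003
finger_force: 0.0
```

Request:
servo_tool(targets=[[[1, 0, 0, 0.4, 0, 0, 0], [1, 0, 0, 0.8, 0, 0, 0], [1, 0, 0, 0.8, 0, 0, 0]]])

```text
time_s: 4.12
eef_pos: [0.5405, -0.1535, 0.0709]
ee_rot: [0.0, 0.999, 0.045, -0.0]
force: [0.1, -0.2, -0.1]
opening: -0.0001
finger_force: 0.0
```

No contact at the tip's offset, so the tip is narrower than 38 mm. I'll come up, shift closer to the axis and touch again.

Request:
servo_tool(targets=[[[1, 0, 0, -3, 0, 0, 0], [1, 0, -3, -3, 0, 0, 0], [1, 0, -7, -3, 0, 0, 0], [1, 0, -7, -2, 0, 0, 0], [1, 0, -7, -1, 0, 0, 0], [1, 0, -7, -0.5, 0, 0, 0], [1, 0, -7, -0.5, 0, 0, 0]]])

```text
time_s: 5.0
eef_pos: [0.5401, -0.147, 0.0719]
ee_rot: [0.0, 0.999, 0.045, 0.0]
force: [-0.8, -0.3, 6.1]
opening: 0.0002
finger_force: 3.2
```

Request:
servo_tool(targets=[[[1, 0, -1, 0, 0, 0, 0], [1, 0, -3, 0, 0, 0, 0], [1, 0, -6, 0, 0, 0, 0], [1, 0, -9, 0, 0, 0, 0], [1, 0, -12, 0, 0, 0, 0], [1, 0, -15, 0, 0, 0, 0], [1, 0, -18, 0, 0, 0, 0], [1, 0, -21, 0, 0, 0, 0], [1, 0, -23, 0, 0, 0, 0], [1, 0, -24, 0, 0, 0, 0], [1, 0, -24, 0, 0, 0, 0]]])

```text
time_s: 6.38
eef_pos: [0.5377, -0.1229, 0.0721]
ee_rot: [0.0, 0.999, 0.045, 0.0]
force: [-3.1, 0.2, 9.1]
opening: 0.0005
finger_force: 4.9
```

Request:
servo_tool(targets=[[[1, 0, 0, -2, 0, 0, 0], [1, 0, 0, -4, 0, 0, 0], [1, 0, 7, -4, 0, 0, 0], [1, 0, 13, -4, 0, 0, 0], [1, 0, 13, -2, 0, 0, 0], [1, 0, 13, -0.5, 0, 0, 0], [1, 0, 13, 0, 0, 0, 0], [1, 0, 12, 0, 0, 0, 0], [1, 0, 10, 0, 0, 0, 0], [1, 0, 7, 0, 0, 0, 0], [1, 0, 4, 0, 0, 0, 0], [1, 0, 1, 0, 0, 0, 0], [1, 0, -2, 0, 0, 0, 0], [1, 0, -5, 0, 0, 0, 0], [1, 0, -8, 0, 0, 0, 0], [1, 0, -11, 0, 0, 0, 0], [1, 0, -12.5, 0, 0, 0, 0], [1, 0, -13, 0, 0, 0, 0], [1, 0, -13, 0, 0, 0, 0]]])

```text
time_s: 8.75
eef_pos: [0.5364, -0.1095, 0.0721]
ee_rot: [0.0, 0.999, 0.046, -0.0]
force: [-3.9, -0.3, 10.2]
opening: 0.0006
finger_force: 5.3
```

Request:
servo_tool(targets=[[[1, 0, 0, -3, 0, 0, 0], [1, 0, 0, -20, 0, 0, 0], [1, -40, 0, -40, 0, 0, 0], [1, -90, 0, -50, 0, 0, 0], [1, -130, 0, -50, 0, 0, 0], [1, -150, 0, -50, 0, 0, 0], [1, -150, 0, -50, 0, 0, 0]]])

```text
time_s: 9.62
eef_pos: [0.3863, -0.1236, 0.1223]
ee_rot: [0.0, 0.999, 0.045, 0.0]
force: [0.7, 0.1, -0.4]
opening: 0.0005
finger_force: 0.0
```

```bash
cat >> h.py <<'E'
def jar(show=None,lo=.02):
    f=grab('top'); v,u=np.mgrid[0:400,0:640]; K=f['K'];T=f['cam_to_world'];d=f['depth']
    P=np.stack([(u-K[0,2])/K[0,0]*d,-(v-K[1,2])/K[1,1]*d,-d],-1)@T[:3,:3].T+T[:3,3]
    m=(P[...,2]>lo)&(P[...,2]<.09)&(P[...,0]>.465)&(P[...,0]<.63)&(P[...,1]>-.19)&(P[...,1]<.06)&(d>0)
    q=P[m]; R=cv2.minAreaRect(q[:,:2].astype(np.float32)); c=np.array(R[0])
    C=np.array([.398,-.0435]);B=np.array([.6843,-.0184]);e=(B-C)/np.linalg.norm(B-C);n=np.array([-e[1],e[0]])
    print('jar',c.round(4),np.round(R[1],4),round(R[2],2),'to line mm',(n@(c-C)*1000).round(1),'along',(e@(c-C)*1000).round(1))
    if show: cv2.imwrite('pics/'+show,cv2.resize(cv2.cvtColor(f['pixels'],cv2.COLOR_RGB2BGR)[120:275,300:460],None,fx=3.8,fy=3.8,interpolation=cv2.INTER_CUBIC))
    return f
E
python3 - <<'E'
from h import *
jar('t3.png');jar()
go((.54,-.12,.1))
E
```

```text
jar [ 0.5484 -0.114 ] [0.1208 0.0718] 4.9 to line mm -83.4 along 143.7
jar [ 0.5488 -0.1139] [0.1207 0.0711] 5.91 to line mm -83.3 along 144.1
shift [151.2  10.4  22.5] turn [0. 0. 0.] at [ 0.3885 -0.1233  0.1222] F [ 0.8   0.43 -0.4 ] t 9.725
```

View pics/t3.png

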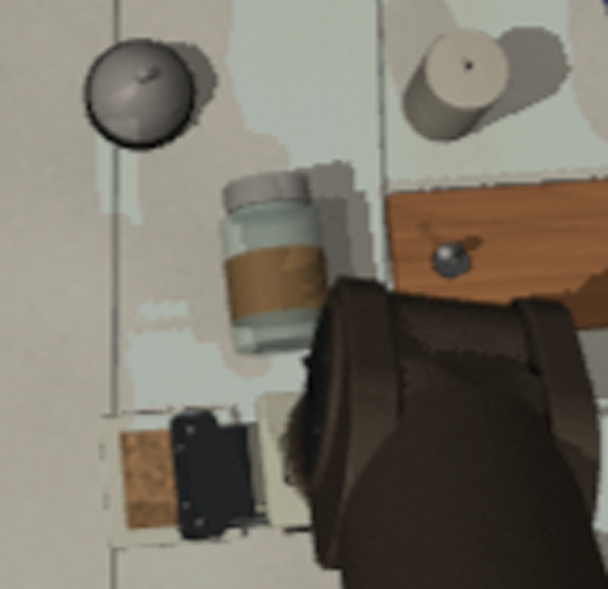

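The jar rolled 25 mm for 50 mm of tip travel, exactly half as described, and it lies straight at crop (275,265). It has 83 mm to go, which I'll split into six strokes of about 28 mm tip travel.

Request:
servo_tool(targets=[[[1, 50, 4, 0, 0, 0, 0], [1, 100, 8, 0, 0, 0, 0], [1, 140, 12.5, 10, 0, 0, 0], [1, 150, 12.5, 30, 0, 0, 0], [1, 150, 12.5, 44, 0, 0, 0], [1, 150, 12.5, 48, 0, 0, 0], [1, 150, 12.5, 49.5, 0, 0, 0], [1, 150, 12.5, 50, 0, 0, 0], [1, 150, 11.5, 50, 0, 0, 0], [1, 150, 9, 50, 0, 0, 0], [1, 150, 6, 50, 0, 0, 0], [1, 150, 3, 50, 0, 0, 0], [1, 150, 0, 50, 0, 0, 0], [1, 150, -3, 50, 0, 0, 0], [1, 150, -6, 50, 0, 0, 0], [1, 150, -9, 50, 0, 0, 0], [1, 150, -12, 50, 0, 0, 0], [1, 150, -14.5, 50, 0, 0, 0], [1, 150, -15.5, 50, 0, 0, 0], [1, 150, -15.5, 50, 0, 0, 0]]])

```text
time_s: 12.22
eef_pos: [0.535, -0.0939, 0.072]
ee_rot: [0.0, 0.999, 0.045, 0.0]
force: [-2.4, 0.0, 6.3]
opening: 0.0003
finger_force: 3.5
```

Request:
servo_tool(targets=[[[1, 0, 0, -2, 0, 0, 0], [1, 0, 0, -4, 0, 0, 0], [1, 0, 7, -4, 0, 0, 0], [1, 0, 14, -4, 0, 0, 0], [1, 0, 14, -2, 0, 0, 0], [1, 0, 14, -0.5, 0, 0, 0], [1, 0, 14, 0, 0, 0, 0], [1, 0, 13, 0, 0, 0, 0], [1, 0, 11, 0, 0, 0, 0], [1, 0, 8, 0, 0, 0, 0], [1, 0, 5, 0, 0, 0, 0], [1, 0, 2, 0, 0, 0, 0], [1, 0, -1, 0, 0, 0, 0], [1, 0, -4, 0, 0, 0, 0], [1, 0, -7, 0, 0, 0, 0], [1, 0, -10, 0, 0, 0, 0], [1, 0, -12.5, 0, 0, 0, 0], [1, 0, -14, 0, 0, 0, 0], [1, 0, -14, 0, 0, 0, 0]]])

```text
time_s: 14.6
eef_pos: [0.5336, -0.0799, 0.0719]
ee_rot: [-0.0, 0.999, 0.046, -0.0]
force: [-3.7, 0.7, 10.5]
opening: 0.0006
finger_force: 5.0
```

Request:
servo_tool(targets=[[[1, 0, 0, -2, 0, 0, 0], [1, 0, 0, -4, 0, 0, 0], [1, 0, 7, -4, 0, 0, 0], [1, 0, 14, -4, 0, 0, 0], [1, 0, 14, -2, 0, 0, 0], [1, 0, 14, -0.5, 0, 0, 0], [1, 0, 14, 0, 0, 0, 0], [1, 0, 13, 0, 0, 0, 0], [1, 0, 11, 0, 0, 0, 0], [1, 0, 8, 0, 0, 0, 0], [1, 0, 5, 0, 0, 0, 0], [1, 0, 2, 0, 0, 0, 0], [1, 0, -1, 0, 0, 0, 0], [1, 0, -4, 0, 0, 0, 0], [1, 0, -7, 0, 0, 0, 0], [1, 0, -10, 0, 0, 0, 0], [1, 0, -12.5, 0, 0, 0, 0], [1, 0, -14, 0, 0, 0, 0], [1, 0, -14, 0, 0, 0, 0]]])

```text
time_s: 16.98
eef_pos: [0.5324, -0.0659, 0.072]
ee_rot: [-0.0, 0.999, 0.046, -0.0]
force: [-3.3, -1.0, 8.7]
opening: 0.0009
finger_force: 5.1
```

Request:
servo_tool(targets=[[[1, 0, 0, -3, 0, 0, 0], [1, 0, 0, -20, 0, 0, 0], [1, -40, 0, -40, 0, 0, 0], [1, -90, 0, -50, 0, 0, 0], [1, -130, 0, -50, 0, 0, 0], [1, -150, 0, -50, 0, 0, 0], [1, -150, 0, -50, 0, 0, 0]]])

```text
time_s: 17.85
eef_pos: [0.382, -0.0801, 0.1215]
ee_rot: [0.0, 0.999, 0.045, -0.0]
force: [-0.1, -0.4, 1.5]
opening: 0.0004
finger_force: 0.0
```

```bash
python3 - <<'E'
from h import *
jar();jar()
go((.54,-.1,.1))
E
```

```text
jar [ 0.544  -0.0717] [0.1195 0.0716] 5.42 to line mm -40.8 along 143.0
jar [ 0.544 -0.072] [0.1199 0.0718] 5.49 to line mm -41.1 along 143.0
shift [153.2  34.2  21.9] turn [0. 0. 0.] at [ 0.3843 -0.0799  0.1217] F [ 0.25 -0.34 -0.45] t 17.95
```

Halfway and on track: 41 mm to go. Three more strokes.

Request:
servo_tool(targets=[[[1, 50, 4, 0, 0, 0, 0], [1, 100, 8, 0, 0, 0, 0], [1, 140, 14, 10, 0, 0, 0], [1, 150, 14, 30, 0, 0, 0], [1, 150, 14, 44, 0, 0, 0], [1, 150, 14, 48, 0, 0, 0], [1, 150, 14, 49.5, 0, 0, 0], [1, 150, 14, 50, 0, 0, 0], [1, 150, 13, 50, 0, 0, 0], [1, 150, 11, 50, 0, 0, 0], [1, 150, 8, 50, 0, 0, 0], [1, 150, 5, 50, 0, 0, 0], [1, 150, 2, 50, 0, 0, 0], [1, 150, -1, 50, 0, 0, 0], [1, 150, -4, 50, 0, 0, 0], [1, 150, -7, 50, 0, 0, 0], [1, 150, -10, 50, 0, 0, 0], [1, 150, -12.5, 50, 0, 0, 0], [1, 150, -14, 50, 0, 0, 0], [1, 150, -14, 50, 0, 0, 0]]])

```text
time_s: 20.45
eef_pos: [0.5313, -0.052, 0.0721]
ee_rot: [-0.0, 0.999, 0.046, 0.0]
force: [-2.5, 1.1, 7.6]
opening: 0.0003
finger_force: 3.9
```

Request:
servo_tool(targets=[[[1, 0, 0, -2, 0, 0, 0], [1, 0, 0, -4, 0, 0, 0], [1, 0, 7, -4, 0, 0, 0], [1, 0, 14, -4, 0, 0, 0], [1, 0, 14, -2, 0, 0, 0], [1, 0, 14, -0.5, 0, 0, 0], [1, 0, 14, 0, 0, 0, 0], [1, 0, 13, 0, 0, 0, 0], [1, 0, 11, 0, 0, 0, 0], [1, 0, 8, 0, 0, 0, 0], [1, 0, 5, 0, 0, 0, 0], [1, 0, 2, 0, 0, 0, 0], [1, 0, -1, 0, 0, 0, 0], [1, 0, -4, 0, 0, 0, 0], [1, 0, -7, 0, 0, 0, 0], [1, 0, -10, 0, 0, 0, 0], [1, 0, -12.5, 0, 0, 0, 0], [1, 0, -14, 0, 0, 0, 0], [1, 0, -14, 0, 0, 0, 0]]])

```text
time_s: 22.82
eef_pos: [0.5299, -0.038, 0.072]
ee_rot: [-0.0, 0.999, 0.046, -0.0]
force: [-5.1, -0.2, 11.6]
opening: 0.0004
finger_force: 5.4
```

Request:
servo_tool(targets=[[[1, 0, 0, -2, 0, 0, 0], [1, 0, 0, -4, 0, 0, 0], [1, 0, 7, -4, 0, 0, 0], [1, 0, 13, -4, 0, 0, 0], [1, 0, 13, -2, 0, 0, 0], [1, 0, 13, -0.5, 0, 0, 0], [1, 0, 13, 0, 0, 0, 0], [1, 0, 12, 0, 0, 0, 0], [1, 0, 10, 0, 0, 0, 0], [1, 0, 7, 0, 0, 0, 0], [1, 0, 4, 0, 0, 0, 0], [1, 0, 1, 0, 0, 0, 0], [1, 0, -2, 0, 0, 0, 0], [1, 0, -5, 0, 0, 0, 0], [1, 0, -8, 0, 0, 0, 0], [1, 0, -10, 0, 0, 0, 0], [1, 0, -12, 0, 0, 0, 0], [1, 0, -13, 0, 0, 0, 0], [1, 0, -13, 0, 0, 0, 0], [1, 0, -13, 0, 0, 0, 0]]])

```text
time_s: 25.32
eef_pos: [0.5287, -0.0252, 0.072]
ee_rot: [0.0, 0.999, 0.046, -0.0]
force: [-3.6, -0.4, 11.1]
opening: 0.0008
finger_force: 5.6
```

Request:
servo_tool(targets=[[[1, 0, 0, -3, 0, 0, 0], [1, 0, 0, -25, 0, 0, 0], [1, -20, 0, -60, 0, 0, 0], [1, -60, 30, -80, 0, 0, 0], [1, -90, 60, -80, 0, 0, 0], [1, -120, 90, -80, 0, 0, 0], [1, -140, 110, -80, 0, 0, 0], [1, -140, 110, -80, 0, 0, 0]]])

```text
time_s: 26.32
eef_pos: [0.398, -0.1493, 0.1514]
ee_rot: [0.0, 0.999, 0.044, -0.0]
force: [0.3, -0.3, 0.4]
opening: 0.0006
finger_force: 0.0
```

```bash
python3 - <<'E'
from h import *
jar('t4.png');f=jar()
im=cv2.cvtColor(f['pixels'],cv2.COLOR_RGB2BGR);hsv=cv2.cvtColor(im,cv2.COLOR_BGR2HSV)
go((.553,-.195,.1),np.deg2rad(5))
E
```

```text
jar [ 0.54   -0.0303] [0.1202 0.0718] 5.84 to line mm 0.8 along 142.6
jar [ 0.5399 -0.0301] [0.1203 0.0716] 5.96 to line mm 0.9 along 142.5
shift [148.2  61.2  51.7] turn [-0.    -0.001  0.003] at [ 0.3999 -0.1475  0.1516] F [ 0.42  0.12 -0.14] t 26.425
```

View pics/t4.png

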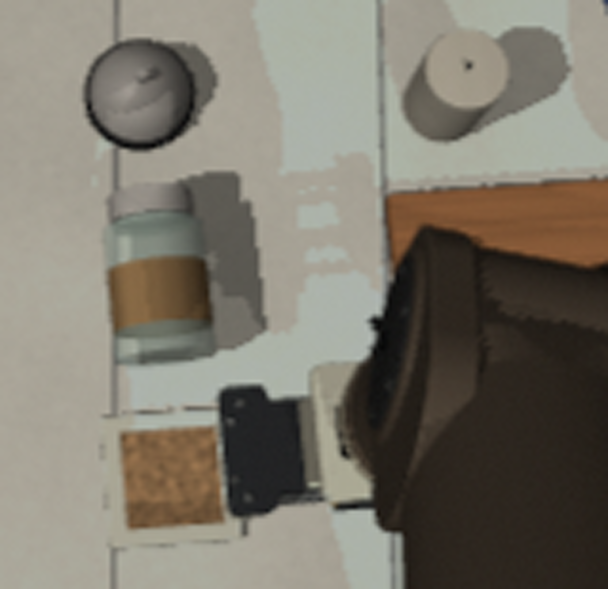

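The jar lies still with its middle 0.8 mm off the line (crop (160,275), between coaster (172,478) and bell (140,93)), and it has been let go. Next, the toggle.

```bash
python3 - <<'E'
from h import *
f=grab('top'); print(onz(f,418.4,187.9,.054)); s=grab('side'); print(onz(s,359.3,153.3,.054))
go((.550,-.185,.1),np.deg2rad(5))
E
```

```text
[ 0.54922774 -0.23841319  0.054     ]
[ 0.54801607 -0.22289025  0.054     ]
shift [145.6  51.7  51.5] turn [-0.    -0.     0.005] at [ 0.4002 -0.1469  0.1514] F [-0.27 -0.32  0.03] t 26.525
```

Request:
servo_tool(targets=[[[1, 40, 10, 0, 0, 0, 0], [1, 80, 25, 5, 0, 0, 0], [1, 120, 42, 15, 0, 0, 0], [1, 140, 50, 30, 0, 0, 0], [1, 146, 51, 45, 0, 0, 0], [1, 146, 51, 52, 0, 0, 0], [1, 146, 51, 52, 0, 0, 0]]])

```text
time_s: 27.4
eef_pos: [0.5482, -0.1847, 0.0989]
ee_rot: [-0.0, 0.999, 0.046, -0.001]
force: [-0.5, 0.8, 0.4]
opening: 0.0007
finger_force: 0.0
```

```bash
python3 - <<'E'
from h import *
go((.550,-.185,.046),np.deg2rad(5))
for n in('side','top'):
  f=grab(n)
  if n=='side': c=cv2.resize(f['pixels'][100:200,290:410],None,fx=5,fy=5,interpolation=cv2.INTER_CUBIC);cv2.imwrite('pics/s5.png',cv2.cvtColor(c,cv2.COLOR_RGB2BGR))
E
```

```text
shift [ 1.8  0.5 52.9] turn [-0.001  0.002  0.004] at [ 0.5482 -0.1847  0.0989] F [-0.49  0.78  0.37] t 27.4
```

View pics/s5.png

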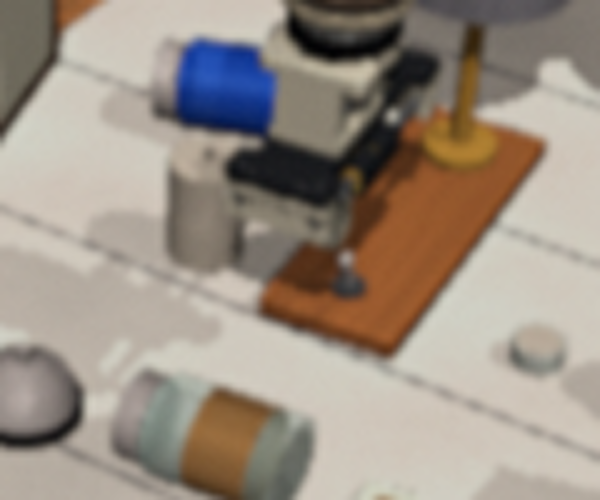

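The toggle ball shows at crop (347,260), upright side towards us and still off. The fingers are hidden behind the gripper body, in front of the toggle. Descending, then pushing towards the stem.

Request:
servo_tool(targets=[[[1, 1, 0, 10, 0, 0, 0], [1, 1, 0, 25, 0, 0, 0], [1, 1, 0, 40, 0, 0, 0], [1, 1, 0, 50, 0, 0, 0], [1, 1, 0, 53, 0, 0, 0], [1, 1, 0, 53, 0, 0, 0], [1, 1, 8, 53, 0, 0, 0], [1, 1, 16, 53, 0, 0, 0], [1, 1, 20, 53, 0, 0, 0], [1, 1, 24, 53, 0, 0, 0], [1, 1, 28, 53, 0, 0, 0], [1, 1, 32, 53, 0, 0, 0], [1, 1, 34, 53, 0, 0, 0], [1, 1, 34, 53, 0, 0, 0]]])

```text
time_s: 29.25
eef_pos: [0.5537, -0.218, 0.0476]
ee_rot: [-0.001, 0.999, 0.046, 0.0]
force: [-4.8, 5.5, 14.6]
opening: 0.0003
finger_force: 7.0
```

The vertical force is unexpectedly high, so I'll back off and look.

Request:
servo_tool(targets=[[[1, 0, -5, 0, 0, 0, 0], [1, 0, -15, 0, 0, 0, 0], [1, 0, -25, 0, 0, 0, 0], [1, 0, -28, 0, 0, 0, 0], [1, 0, -28, 0, 0, 0, 0]]])

```text
time_s: 29.88
eef_pos: [0.551, -0.1909, 0.0464]
ee_rot: [0.0, 0.999, 0.046, -0.0]
force: [-0.1, 0.3, 0.2]
opening: 0.0007
finger_force: 0.0
```

```bash
python3 - <<'E'
from h import *
go((.550,-.185,.046),np.deg2rad(5))
f=grab('side');a=f['pixels'][100:180,310:410]
g=grab('top');b=g['pixels'][140:220,360:460]
c=np.hstack([cv2.resize(x,None,fx=4,fy=4,interpolation=cv2.INTER_CUBIC) for x in(a,b)])
cv2.imwrite('pics/s6.png',cv2.cvtColor(c,cv2.COLOR_RGB2BGR))
E
```

```text
shift [-0.5 -6.   0.4] turn [0.    0.    0.004] at [ 0.551  -0.1909  0.0464] F [-0.14  0.34  0.17] t 29.875
```

View pics/s6.png

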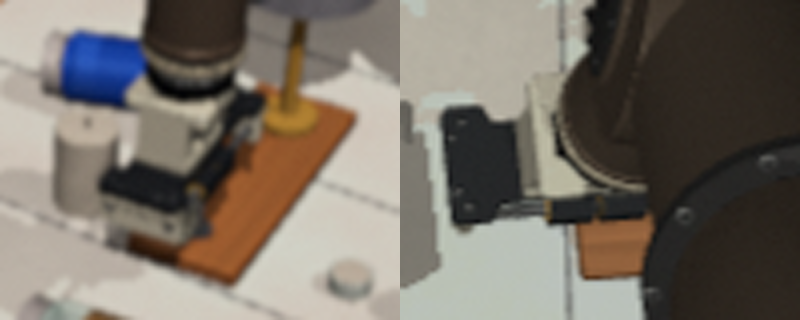

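The view is blocked, but the forces (14.6 N up, 5.5 N sideways) fit the ball jamming under a tapered fingertip back. I'll lift, turn the hand 90° so the straight side of the fingers faces the lever, and try again.

Request:
servo_tool(targets=[[[1, 0, 0, -20, 0, 0, 0], [1, 0, 0, -54, 0, 0, 0.15], [1, 0, 0, -64, 0, 0, 0.33], [1, 0, 0, -64, 0, 0, 0.51], [1, 0, 0, -64, 0, 0, 0.69], [1, 0, 0, -64, 0, 0, 0.87], [1, 0, 0, -64, 0, 0, 1.05], [1, 0, 0, -64, 0, 0, 1.23], [1, 0, 0, -64, 0, 0, 1.41], [1, 0, 0, -64, 0, 0, 1.57], [1, 0, 0, -64, 0, 0, 1.57], [1, 0, 0, -64, 0, 0, 1.57]]])

```text
time_s: 31.48
eef_pos: [0.551, -0.1913, 0.1104]
ee_rot: [0.0, 0.74, -0.673, 0.0]
force: [-0.0, -0.2, -0.2]
opening: 0.0002
finger_force: 0.0
```

```bash
python3 - <<'E'
from h import *
print(r.get_obs()['qpos'])
go((.549,-.190,.043),np.deg2rad(-85))
f=grab('side');a=f['pixels'][100:180,310:410]
cv2.imwrite('pics/s7.png',cv2.cvtColor(cv2.resize(a,None,fx=6,fy=6,interpolation=cv2.INTER_CUBIC),cv2.COLOR_RGB2BGR))
E
```

```text
[ 0.02867209  0.49626344  0.30156967  1.82879984 -0.19003585  0.84460814
 -2.62384281]
shift [-1.5  1.9 67.4] turn [ 0.    -0.     0.008] at [ 0.551  -0.1913  0.1104] F [-0.02 -0.24 -0.2 ] t 31.475
```

View pics/s7.png

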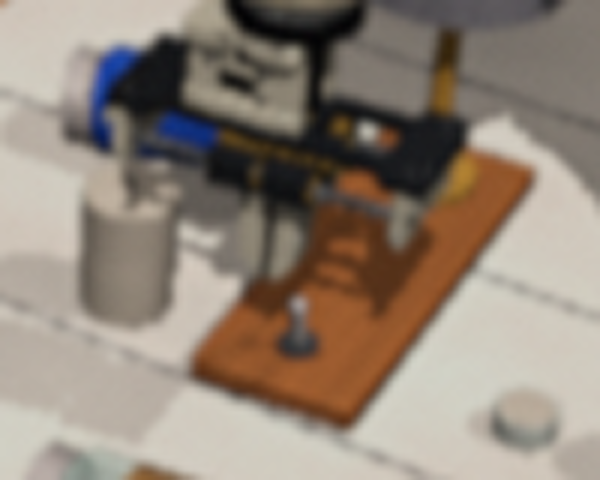

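The toggle (ball (298,302), collar (298,342)) still stands short of on. The fingers are now turned and in front of it, with the candle clear. Descending and pushing along tool x.

Request:
servo_tool(targets=[[[1, -1, 1, 15, 0, 0, 0], [1, -1, 1, 35, 0, 0, 0], [1, -1, 1, 55, 0, 0, 0], [1, -1, 1, 65, 0, 0, 0], [1, -1, 1, 67, 0, 0, 0], [1, -1, 1, 67, 0, 0, 0], [1, 6, 1, 67, 0, 0, 0], [1, 12, 1, 67, 0, 0, 0], [1, 18, 1, 67, 0, 0, 0], [1, 22, 1, 67, 0, 0, 0], [1, 26, 1, 67, 0, 0, 0], [1, 29, 1, 67, 0, 0, 0], [1, 32, 1, 67, 0, 0, 0], [1, 32, 1, 67, 0, 0, 0]]])

```text
time_s: 33.28
eef_pos: [0.5531, -0.223, 0.0435]
ee_rot: [-0.0, 0.739, -0.674, -0.0]
force: [0.1, 0.8, 1.0]
opening: 0.0011
finger_force: 0.9
```

Request:
servo_tool(targets=[[[1, 3, 0, 0, 0, 0, 0], [1, 6, 0, 0, 0, 0, 0], [1, 9, 0, 0, 0, 0, 0], [1, 12, 0, 0, 0, 0, 0], [1, 14, 0, 0, 0, 0, 0], [1, 14, 0, 0, 0, 0, 0]]])

```text
time_s: 34.02
eef_pos: [0.5542, -0.2373, 0.0433]
ee_rot: [0.0, 0.739, -0.674, -0.0]
force: [1.0, 2.6, -0.6]
opening: 0.0004
finger_force: 1.2
```

The force is 2.6 N along y, which is the lever's resistance. I'll keep pushing to the stop.

Request:
servo_tool(targets=[[[1, 2, 0, 0, 0, 0, 0], [1, 4, 0, 0, 0, 0, 0], [1, 5, 0, 0, 0, 0, 0], [1, 5, 0, 0, 0, 0, 0]]])

```text
time_s: 34.52
eef_pos: [0.5544, -0.2386, 0.0429]
ee_rot: [-0.001, 0.739, -0.673, -0.002]
force: [0.5, 11.3, 2.3]
opening: 0.0003
finger_force: 5.6
```

The force climbed to 11 N with almost no motion, at the predicted end position, so the lever is at its stop. Backing off, rising clear and checking.

Request:
servo_tool(targets=[[[1, -5, 0, 0, 0, 0, 0], [1, -15, 0, 0, 0, 0, 0], [1, -25, 0, 0, 0, 0, 0], [1, -28, 0, -30, 0, 0, 0], [1, -28, 0, -80, 0, 0, 0], [1, -28, -30, -120, 0, 0, 0], [1, -28, -80, -140, 0, 0, 0], [1, -28, -130, -140, 0, 0, 0], [1, -28, -160, -140, 0, 0, 0], [1, -28, -160, -140, 0, 0, 0], [1, -28, -160, -140, 0, 0, 0]]])

```text
time_s: 35.9
eef_pos: [0.7105, -0.1999, 0.1831]
ee_rot: [0.001, 0.739, -0.674, -0.0]
force: [0.0, 0.6, 0.2]
opening: 0.0004
finger_force: 0.0
```

```bash
python3 - <<'E'
from h import *
jar();go((.5,-.2,.2))
f=grab('side');a=f['pixels'][100:230,270:410]
p=np.array([.5535,-.241,.026]);
for t in(.45,0,-.45): print(t,((proj(f,p+30e-3*np.array([-.087*np.sin(t),.996*np.sin(t),np.cos(t)]))-[270,100])*4.3).round())
print(((proj(f,p)-[270,100])*4.3).round())
cv2.imwrite('pics/s8.png',cv2.cvtColor(cv2.resize(a,None,fx=4.3,fy=4.3,interpolation=cv2.INTER_CUBIC),cv2.COLOR_RGB2BGR))
E
```

```text
jar [ 0.546  -0.0253] [0.1103 0.0635] 1.24 to line mm 5.2 along 149.1
shift [-19.1 209.5 -16.4] turn [0. 0. 0.] at [ 0.7104 -0.2001  0.1834] F [0.54 0.1  0.35] t 35.95
0.45 [382. 225.]
0 [389. 214.]
-0.45 [395. 209.]
[386. 243.]
```

View pics/s8.png

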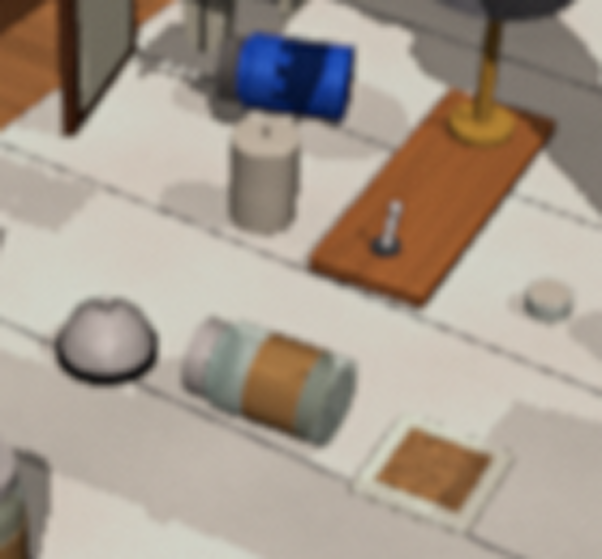

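The toggle ball is at (395,207), matching the predicted "on" position (395,209). That jar reading was partly hidden by the arm (110 x 63 mm instead of 120 x 72), so I'll check it in the side view before handing in.

```bash
python3 - <<'E'
from h import *
f=grab('side')
for s in(-.06,.06):
  for h in (-.036,.036): print(((proj(f,(.540+s*.995+h*-.09,-.0302+s*.09+h*.995,.036))-[270,100])*4.3).round())
o=r.get_obs();print(o['force'],np.abs(o['joint_vel']).max())
E
```

```text
[357. 374.]
[317. 430.]
[220. 325.]
[176. 377.]
[-0.14530727  0.30002735 -0.17786518] 0.004288610985739358
```

The predicted outline matches the picture: right end (357,374) and (317,430), cap end about (200,350). The jar hasn't moved, so I'm handing in.

```bash
python3 -c "
from plant import r
print(r.job_done())"
```

```text
the job is handed in; nothing more can be done
None
```

The jar was rolled from its top until its middle lay about 1 mm from the coaster–bell line and let go, then the toggle was pushed to its stop (on), and the job is handed in; a first push at the toggle jammed with about 15 N and was redone with the hand turned.

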